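# Stack the spare cartons on the narrow storeroom ledge, under the pebble tin

## Robot

A 7-joint arm with a two-finger parallel gripper is mounted at the origin on the work surface. World frame = base frame: x ahead of the robot, y to its left, z up, the work surface at z = 0. Lengths are in m, angles in rad, forces in N, time in s.
With the tool pointing down it reaches from about 0.425 to 0.875 m from the base axis. Payload 4.7 kg.
Tool frame: the origin (TCP) lies on the front face of the gripper's body, between the roots of the fingers; the fingertips stand 73 mm ahead of it and the grasp point (between the pads) lies 54 mm ahead of it (arm.tcp_to_grasp is the distance from the TCP to the grasp point, in m); z points along the fingers, y is the line along which they close (so a half turn about z gives the same grasp; the last joint's range is limited). The gripper opens to 85 mm and grips with 20 to 120 N. Pads are 22 mm wide; open, the fingers measure 114 mm over their backs; the gripper's body (76 mm by 85 mm) begins 54 mm behind the grasp point. The pads swing forward as they close: fully open they stand 13 mm farther back than shut.
Start: joints at [-1.184, 0.321, -0.07, 1.45, 0.023, 1.371, -0.057], TCP at [0.237, 0.605, 0.304] pointing down, gripper open.
Joint ranges: [-2.86, 2.86], [-0.3, 2.09], [-1.38, 1.24], [0.06, 2.45], [-1.56, 4.7], [0.09, 2.05], [-2.69, 2.69]. Speed limits (rad/s): [2.57, 2.57, 3.14, 3.14, 3.14, 3.14, 3.14].

## Interface

Orientations are given as a unit quaternion [x, y, z, w].
In Python, from plant import arm, fingers, read_camera, get_calibration, nets gives the robot as it stands. Calls block until the motion is done:
- arm.movep(position, orientation): joint-space move of the TCP to a pose.
- arm.move_linear(position, rate=0.15, frame=None): straight line of the TCP; frame=None keeps the orientation; rate is the mean speed in m/s.
- arm.move_joints(angles): joint-space move.
- fingers.gripper_open() and fingers.close(grasp_force=None): open the fingers fully, or close them until they stop; grasp_force is the grip in N (None keeps the last).
- arm.dwell(seconds).
- arm.ik(position, orientation): joint angles nearest the present ones, or None.
- arm.get_obs(): the state.
- read_camera(name): name is "scene" or "side" or "wrist"; returns the picture (480x640x3 uint8, red, green, blue); there is no depth.
- get_calibration(name): a dict with "fx", "fy", "cx", "cy" (pixels), "world_to_cam" (4x4, takes a point from world to camera coordinates). Camera axes: x right, y up, looking along -z (the intrinsics and any distortion apply to the point x, -y, -z); pixel columns grow to the right and rows downward; lengths in m; the calibration is good to about 2 mm. A picture is of the moment at which its call begins: read the wrist's pose just before it. get_calibration takes no time and is no camera call; for the wrist camera it gives the pose at the moment of the call.
A pose or a line that the arm cannot do raises arm.PlanningError and nothing moves.
- arm.job_done(): hands the job in; it is judged then, once.
Trained networks look in the newest picture that a camera, given by its name, has taken for a name from the list of things; names that differ only in an ending like _2 or _b are one class to them, and where a whole thing is asked for, a point or a joint stands for the part that bears it (a point fixed in the world has none). Each returns a list of dicts, best first, with "p" (0 to 1); they miss things now and then, are a little off and sometimes report something else, mostly with a low value. They report only what shows in the picture. A call takes as long as a camera call. They do not tell look-alikes from the thing itself.
- nets.recognise(thing, camera): "bbox" ([left, top, right, bottom] in pixels, round what is visible of it).
- nets.silhouettes(thing, camera): "region" (480x640 bool, what is visible of it) and "bbox" ([left, top, right, bottom] in pixels, round what is visible of it).
- nets.tip_of(thing, camera): "point" ([column, row] in pixels: a listed point, or the origin of a listed thing).
The state is a dict: "time": time; "joints": joint angles; "qd": joint speeds; "tau": joint torques, N m; "ee_pos": TCP position; "ee_rot": TCP orientation; "force": force on the tool from outside, world axes, zero at the start; "ft_torque": the same for the moment, N m; "grip_width": opening from 0.0 (shut) to 1.0 (fully open); "grip_force": force on a finger pad.
Only numpy, scipy, OpenCV 4.12 (cv2) and the standard library are available. Lean on these libraries where they do the work, as an engineer would, in place of code of your own. Each camera call takes 0.05 s, during which the arm holds its last target. There are 200 camera calls.

## Task

Take the pebble-topped steel tin off the narrow ledge and stand it upright in the middle of the wooden tray. Then stack all the cartons lying about flat (either flat face up) into one square column on the middle of the ledge, long sides along it, and last put the tin back upright on the middle of the top carton. Leave the bottle, the nozzle and the mug where they are.

Things in the scene. Friction and masses are not known exactly. Their poses are not given: they have to be found in the camera images.
- ledge: narrow raised grey ledge, fixed to the worktop: a flat board 110 mm long (own x) and only 40 mm wide (own y), its flat top 70 mm above the worktop; below it two thin legs and a foot plate 110 x 70 x 6 mm. Origin at the centre of the foot, on the worktop; z up
- ledge_top (a point): centre of the ledge's flat top, 70 mm above the worktop; axes as the ledge's (x along its length, y across its width)
- tray: low square wooden tray, fixed, 120 x 120 mm outside, rim 6 mm thick and 14 mm high, inner floor 6 mm above the worktop; origin at the centre of its underside
- tin: closed round steel tin, 54 mm diameter, 45 mm high, with white pebbles fixed on its lid (they rise 7 mm more), about 200 g; origin at the centre of its underside, z up. At the start it stands on the ledge
- carton1: closed plain cardboard carton, 84 (own x) x 56 (own y) x 32 mm high (own z), about 130 g; with a paper strip round it lengthwise; both flat faces are alike and either may be up; origin at the carton's centre. At the start it lies flat on the worktop. 5 or 6 of the six cartons are there in a run, the others are absent (None)
- carton2: closed plain cardboard carton, 84 (own x) x 56 (own y) x 32 mm high (own z), about 130 g; with a paper strip round it lengthwise; both flat faces are alike and either may be up; origin at the carton's centre. At the start it lies flat on the worktop. 5 or 6 of the six cartons are there in a run, the others are absent (None)
- carton3: closed plain cardboard carton, 84 (own x) x 56 (own y) x 32 mm high (own z), about 130 g; with a paper strip round it lengthwise; both flat faces are alike and either may be up; origin at the carton's centre. At the start it lies flat on the worktop. 5 or 6 of the six cartons are there in a run, the others are absent (None)
- carton4: closed plain cardboard carton, 84 (own x) x 56 (own y) x 32 mm high (own z), about 130 g; with a paper strip round it lengthwise; both flat faces are alike and either may be up; origin at the carton's centre. At the start it lies flat on the worktop. 5 or 6 of the six cartons are there in a run, the others are absent (None)
- carton5: closed plain cardboard carton, 84 (own x) x 56 (own y) x 32 mm high (own z), about 130 g; with a paper strip round it lengthwise; both flat faces are alike and either may be up; origin at the carton's centre. At the start it lies flat on the worktop. 5 or 6 of the six cartons are there in a run, the others are absent (None)
- carton6: closed plain cardboard carton, 84 (own x) x 56 (own y) x 32 mm high (own z), about 130 g; with a paper strip round it lengthwise; both flat faces are alike and either may be up; origin at the carton's centre. At the start it lies flat on the worktop. 5 or 6 of the six cartons are there in a run, the others are absent (None)
- spray: bystander: white bottle, 60 mm diameter, 170 mm high, standing at the far side; origin at the centre of its underside
- nozzle: bystander: black vacuum-cleaner nozzle, 50 x 170 x 24 mm with a stub of pipe, lying at the far side; origin at the centre of its underside
- mug: bystander: white mug, 76 mm diameter, 90 mm high with a handle, at the near right; origin at the centre of its underside
Not all that is in view belongs to the job. Leave any green or orange look-alike of the carton3 alone. Leave any green or yellow look-alike of the tin alone.

How it is judged:
By the outcome, as a careful person would: the job done as asked, in the order asked, and still so for the second after the job is handed in, with the robot touching nothing.
Of carton1, carton2, carton3, carton4, carton5, carton6 only 5 to 6 are there at a start; the rules pass over those that are not, and their reading is None.
At some moment in a run one of carton1, carton2, carton3, carton4, carton5, carton6 may be knocked a few centimetres aside while the robot is not near it.
It also fails if it takes over 210 s, if anything falls off the work surface, if the arm or the gripper's body presses on something with over 40 N, if the wrist force passes 120 N, or if a joint passes its speed limit or range.

## Working session

There is one attempt and no reset: what is moved stays moved. The work goes in short steps, each a Python script; the robot and the scene stay as the last script left them, time stands still between calls to the robot, and variables do not carry over. Pictures are saved under pics/ and viewed, at most 14 in all, crops included, and the job is handed in when it is done.

```bash
ls; mkdir -p pics; python3 - <<'E'
from plant import arm,fingers,read_camera,get_calibration,nets
import cv2,numpy as np
np.set_printoptions(precision=4,suppress=True)
for n in ["scene","side"]:
    im=read_camera(n); cv2.imwrite(f"pics/{n}0.png",im[...,::-1]); c=get_calibration(n); print(n,c)
    for t in ["tin","carton1","ledge","tray"]:
        print(t,[(np.round(d["bbox"]).tolist(),round(d["p"],2)) for d in nets.recognise(t,n)])
print(arm.get_obs()); print(arm.tcp_to_grasp)
E
```

```text
pics
scene {'fx': 475.5403808200705, 'fy': 475.5403808200705, 'cx': 322.79973273950367, 'cy': 243.56010665476404, 'world_to_cam': array([[-0.847 ,  0.5315,  0.0113,  0.4792],
       [-0.4443, -0.7194,  0.5339,  0.1779],
       [ 0.2919,  0.4472,  0.8455, -1.1667],
       [ 0.    ,  0.    ,  0.    ,  1.    ]])}
tin [([364.0, 266.0, 392.0, 296.0], 0.97), ([456.0, 275.0, 492.0, 310.0], 0.8), ([408.0, 280.0, 445.0, 317.0], 0.57)]
carton1 [([277.0, 100.0, 303.0, 130.0], 0.95), ([216.0, 164.0, 254.0, 193.0], 0.87), ([329.0, 221.0, 381.0, 258.0], 0.74), ([257.0, 215.0, 298.0, 245.0], 0.69), ([299.0, 169.0, 331.0, 210.0], 0.69), ([267.0, 138.0, 308.0, 170.0], 0.68), ([279.0, 250.0, 328.0, 292.0], 0.57)]
ledge [([385.0, 301.0, 440.0, 357.0], 0.64)]
tray [([430.0, 360.0, 520.0, 444.0], 0.85)]
side {'fx': 510.78726083443144, 'fy': 510.78726083443144, 'cx': 314.39577260617784, 'cy': 233.7020707916756, 'world_to_cam': array([[ 0.9145, -0.4039,  0.0217, -0.487 ],
       [ 0.2274,  0.5578,  0.7982, -0.1526],
       [-0.3345, -0.7251,  0.6019, -0.9946],
       [ 0.    ,  0.    ,  0.    ,  1.    ]])}
[... 367 characters left out ...]
, 366.0, 459.0], 0.63), ([325.0, 119.0, 344.0, 181.0], 0.61)]
ledge [([236.0, 179.0, 288.0, 223.0], 0.92)]
tray [([216.0, 164.0, 259.0, 194.0], 0.94), ([369.0, 196.0, 433.0, 248.0], 0.18)]
{'time': 0.5, 'joints': array([-1.1839,  0.321 , -0.0701,  1.4505,  0.0226,  1.3708, -0.0569]), 'qd': array([ 0.0005, -0.0009,  0.0007, -0.0002, -0.0008,  0.    ,  0.0003]), 'tau': array([ -0.    , -49.2887,  -0.3807, -31.4265,   0.0135,   0.0023,
         0.    ]), 'ee_pos': array([0.2368, 0.6054, 0.3039]), 'ee_rot': array([0.1853, 0.9827, 0.    , 0.    ]), 'force': array([0.4638, 0.5335, 0.8976]), 'ft_torque': array([-0.0199, -0.0123, -0.0098]), 'grip_force': 0.0, 'grip_width': 0.9979965973794901}
0.0539
```

View pics/scene0.png

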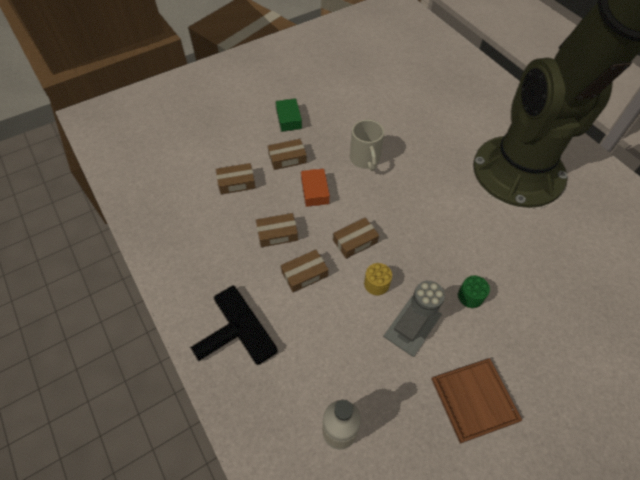

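View pics/side0.png

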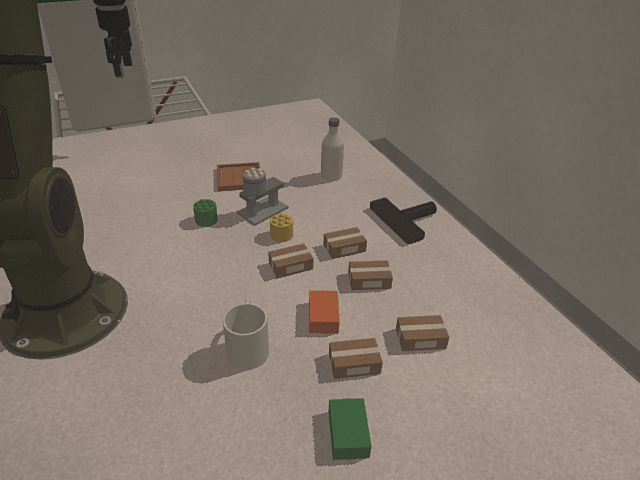

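The scene shows five brown cartons with strips at scene px (287,154), (236,178), (277,230), (356,237) and (305,270). The green box (289,114) and orange box (315,187) are look-alikes. For the tin there are three candidates: grey with white pebbles on the ledge (429,295), which I choose, yellow (378,279) and green (474,291). I'll confirm it with a close crop and measure everything.

```bash
cat > h.py <<'E'
from plant import arm,fingers,read_camera,get_calibration,nets
import cv2,numpy as np
from scipy.optimize import minimize
from scipy.spatial.transform import Rotation as R
np.set_printoptions(precision=4,suppress=True)
def proj(P,c):
    P=np.atleast_2d(P); q=P@c["world_to_cam"][:3,:3].T+c["world_to_cam"][:3,3]
    return np.c_[c["cx"]-c["fx"]*q[:,0]/q[:,2], c["cy"]+c["fy"]*q[:,1]/q[:,2]]
def unproj(uv,z,c):
    W=np.linalg.inv(c["world_to_cam"]); d=W[:3,:3]@[(uv[0]-c["cx"])/c["fx"],-(uv[1]-c["cy"])/c["fy"],-1]
    o=W[:3,3]; return (o+d*(z-o[2])/d[2])[:2]
def box(l,w,z0,z1,ox=0,oy=0): return np.array([[ox+sx*l/2,oy+sy*w/2,z] for sx in(-1,1) for sy in(-1,1) for z in(z0,z1)])
def cyl(r,z0,z1): return np.array([[r*np.cos(a),r*np.sin(a),z] for a in np.arange(0,6.28,.2) for z in(z0,z1)])
CARTON=[box(.084,.056,0,.032)]
TIN=[cyl(.027,0,.045),cyl(.021,.045,.052)]
TRAY=[box(.12,.12,0,.014)]
LEDGE=[box(.11,.07,0,.006),box(.11,.04,.062,.07)]+[box(.008,.03,0,.065,ox=s*.035) for s in(-1,1)]
S=4
def render(parts,p,z,c):
    m=np.zeros((480*S,640*S),np.uint8); r=np.array([[np.cos(p[2]),-np.sin(p[2])],[np.sin(p[2]),np.cos(p[2])]])
    for b in parts:
        uv=proj(np.c_[b[:,:2]@r.T+p[:2],b[:,2]+z],c); 
        cv2.fillConvexPoly(m,cv2.convexHull(np.round((uv+.5)*S).astype(np.int32)),1)
    return m
def fit(parts,views,p0,z=0,yaws=(0,.5,1,1.5,2,2.5),ignore=None):
    """views: list of (mask,calib). maximise mean IoU; returns pose,score"""
    ms=[(cv2.resize(m.astype(np.uint8),None,fx=S,fy=S,interpolation=cv2.INTER_NEAREST),c) for m,c in views]
    ig=[cv2.resize(m.astype(np.uint8),None,fx=S,fy=S,interpolation=cv2.INTER_NEAREST) if m is not None else None for m in (ignore or [None]*len(views))]
    def cost(p):
        s=0
        for (m,c),g in zip(ms,ig):
            r=render(parts,p,z,c)
            if g is not None: r=r&(1-g)
            s+=np.count_nonzero(r&m)/np.count_nonzero(r|m)
        return -s/len(ms)
    best=min((np.r_[p0[:2],y] for y in yaws),key=cost)
    for d in (.015,.004):
        best=minimize(cost,best,method="Nelder-Mead",options=dict(initial_simplex=np.array([best]+[best+e for e in np.diag([d,d,d*20])]),xatol=2e-4,fatol=5e-4,maxiter=90)).x
    return best,-cost(best)
def look(cam):
    c=get_calibration(cam); return read_camera(cam),c
def sat(im,m):
    p=np.median(im[m],axis=0); return p
def dets(thing,cam,im,c,zc,pmin=.3):
    out=[]
    for d in nets.silhouettes(thing,cam):
        m=d["region"]
        if d["p"]<pmin or m.sum()<50: continue
        v,u=np.nonzero(m); out.append((m,unproj((u.mean(),v.mean()),zc,c),sat(im,m),d["p"]))
    return out
E
cat > m.py <<'E'
from h import *
iA,cA=look("scene"); iB,cB=look("side")
cv2.imwrite("pics/tincrop.png",cv2.resize(iA[240:380,350:510],None,fx=5,fy=4.2,interpolation=cv2.INTER_CUBIC)[:590,:,::-1])
for t,parts,zc,z in [("carton1",CARTON,.016,0),("tin",TIN,.025,0),("tin",TIN,.095,.07),("tray",TRAY,.007,0)]:
    A=dets(t,"scene",iA,cA,zc); B=dets(t,"side",iB,cB,zc)
    for a in A:
        b=[x for x in B if np.linalg.norm(x[1]-a[1])<.03]
        if not b: print(t,z,"unmatched",a[1],a[2]); continue
        b=min(b,key=lambda x:np.linalg.norm(x[1]-a[1]))
        p,s=fit(parts,[(a[0],cA),(b[0],cB)],(a[1]+b[1])/2,z); print(t,z,p,round(s,3),a[2],b[2],"r",np.hypot(*p[:2]))
tA=dets("tin","scene",iA,cA,.05);tB=dets("tin","side",iB,cB,.05)
L=[(nets.silhouettes("ledge",n)[0]["region"],c) for n,c in(("scene",cA),("side",cB))]
k=np.ones((3,3),np.uint8)
ig=[cv2.dilate(np.any([x[0] for x in t],0).astype(np.uint8),k) for t in(tA,tB)]
v,u=np.nonzero(L[0][0]); p,s=fit(LEDGE,L,unproj((u.mean(),v.mean()),.04,cA),0,np.arange(0,3.1,.25),ig); print("ledge",p,s)
for n,c in(("scene",cA),("side",cB)):
    d=nets.tip_of("ledge_top",n); print([(unproj(x["point"],.07,c),x["p"]) for x in d[:2]])
E
python3 m.py
```

```text
carton1 0 [ 0.4592 -0.207   1.164 ] 0.944 [138.  68.  34.] [157.  86.  57.] r 0.5036964092547418
carton1 0 [ 0.3915 -0.4482  1.1971] 0.94 [32. 78. 37.] [62. 96. 61.] r 0.5951057256961405
carton1 0 [ 0.4574 -0.0403 -0.0266] 0.916 [94.5 72.  47. ] [112.  89.  67.] r 0.45915284524571065
carton1 0 [ 0.5942 -0.0293 -0.1002] 0.929 [95. 72. 48.] [111.  89.  67.] r 0.594925708198697
carton1 0 [ 0.4633 -0.3302 -0.2782] 0.938 [94. 72. 48.] [114.  90.  68.] r 0.5689321127452732
carton1 0 [ 0.6049 -0.3272 -0.3491] 0.93 [94. 72. 48.] [114.  91.  70.] r 0.687739783492786
carton1 0 [ 0.5937 -0.148   2.7935] 0.912 [95. 73. 48.] [113.  89.  68.] r 0.6118604284660842
tin 0 [0.3298 0.1954 0.0396] 0.941 [29. 71. 34.] [60. 73. 55.] r 0.3833320904498098
tin 0 [0.4781 0.0698 0.0527] 0.92 [126. 105.  44.] [110.  92.  55.] r 0.4831432432522066
tin 0 unmatched [0.4188 0.1591] [95. 94. 84.]
tin 0 unmatched [ 0.4662 -0.3241] [94. 72. 49.]
tin 0.07 unmatched [0.3708 0.2122] [29. 71. 34.]
tin 0.07 unmatched [0.507  0.0969] [126. 105.  44.]
tin 0.07 [0.4519 0.1776 2.1942] 0.905 [95. 94. 84.] [86. 82. 76.] r 0.4855640820435758
tin 0.07 unmatched [ 0.4954 -0.2657] [94. 72. 49.]
tray 0 [0.4635 0.3584 1.3147] 0.796 [100.  64.  39.] [124.  86.  65.] r 0.5859097952070699
ledge [0.4709 0.1828 0.3744] 0.9053690649936891
[(array([0.4683, 0.1793]), 0.75)]
[(array([0.474 , 0.1881]), 0.61)]
```

View pics/tincrop.png

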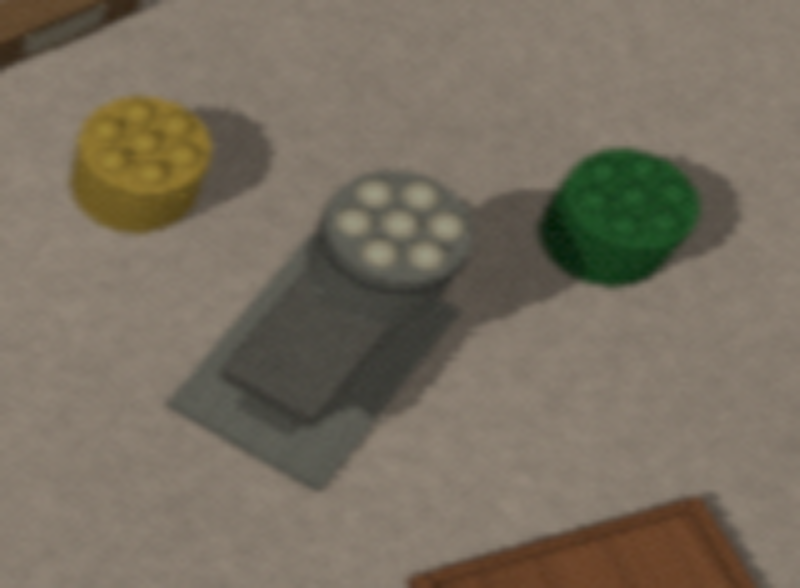

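```bash
cat >> h.py <<'E'
def quat(yaw): return (R.from_euler("z",yaw)*R.from_euler("x",np.pi)).as_quat()
def best_q(x,y,z,yaw):
    """the half-turn with last joint nearest zero"""
    o=[]
    for k in(-1,0,1):
        q=arm.ik([x,y,z],quat(yaw+k*np.pi))
        if q is not None: o.append((abs(q[6]),yaw+k*np.pi))
    return quat(min(o)[1])
def goto(x,y,z,yaw):
    arm.movep([x,y,z],best_q(x,y,z,yaw))
def yawof(): 
    r=R.from_quat(arm.get_obs()["ee_rot"]).as_matrix(); return np.arctan2(r[1,0],r[0,0])
E
python3 - <<'E'
from h import *
goto(.462,.18,.36,.374)
o=arm.get_obs();print(o["time"],o["ee_pos"],o["joints"],yawof())
im,c=look("wrist"); cv2.imwrite("pics/w0.png",im[...,::-1])
W=np.linalg.inv(c["world_to_cam"]);print(W,c["fx"])
print("tin px predicted",proj([[.4519,.1776,.07]],c),proj([[.4709,.1828,.07]],c))
for t in("tin","ledge_top"): print(t,[(x["point"],x["p"]) for x in nets.tip_of(t,"wrist")])
E
```

```text
3.0667 [0.4617 0.181  0.3599] [-0.6727 -0.0373  0.2396  1.7432  0.0087  1.4347  1.5118] -2.7661756619817197
[[-0.3677 -0.8904 -0.2684  0.3941]
 [ 0.9299 -0.3523 -0.1053  0.154 ]
 [-0.0008 -0.2883  0.9575  0.4293]
 [ 0.      0.      0.      1.    ]] 409.3834305226207
tin px predicted [[319.0225 190.7231]] [[316.6115 212.3586]]
tin [([212.0, 162.3], 0.71), ([379.7, 70.0], 0.71), ([318.8, 192.9], 0.56)]
ledge_top []
```

The crop shows the grey tin with white pebbles on the ledge, with plain yellow and green look-alikes beside it, so the choice is right. Wrist net point (318.8,192.9) agrees with the prediction (319,190.7).

```bash
python3 - <<'E'
from h import *
im,c=look("wrist")
D=dets("tin","wrist",im,c,.095)
for m,xy,col,p in D: print(xy,col,p)
m=min(D,key=lambda d:np.linalg.norm(d[1]-[.452,.178]))
p,s=fit(TIN,[(m[0],c)],m[1],.07,(0,)); print("tin",p,s)
q,s2=fit(TRAY,[(d[0],c)for d in dets("tray","wrist",im,c,.007)[:1]],[.4635,.3584],0) if dets("tray","wrist",im,c,.007) else (None,0); print("tray",q,s2)
E
```

```text
[0.4537 0.1779] [140. 140. 130.] 0.98
[0.4647 0.0833] [178. 151.   0.] 0.83
[0.3403 0.1885] [ 31. 117.  49.] 0.7
[0.652  0.2532] [106. 101.  90.] 0.66
tin [0.4523 0.1773 0.2928] 0.9692698274250825
tray [0.4642 0.3568 1.3234] 0.9824666089844954
```

View pics/w0.png

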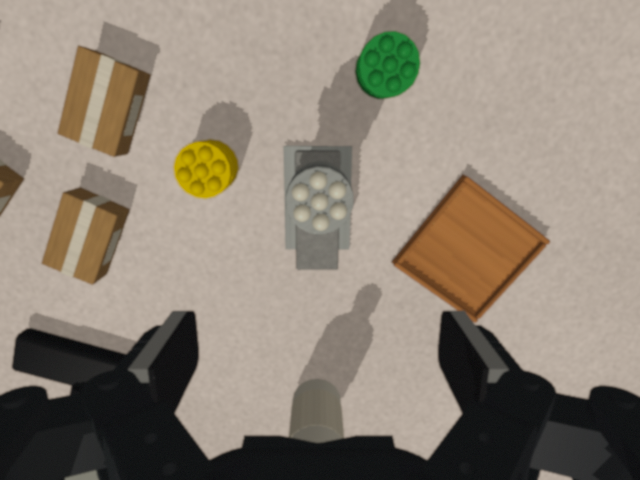

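```bash
cat >> h.py <<'E'
def pick(x,y,zt,yaw,force,up=.10,rate=.12):
    goto(x,y,zt+up,yaw); arm.move_linear([x,y,zt],rate); fingers.close(force)
    o=arm.get_obs(); arm.move_linear([x,y,zt+up],.2); o2=arm.get_obs()
    print("pick w",o["grip_width"],o2["grip_width"],"f",o2["grip_force"],o2["force"],"t",o2["time"])
def place(x,y,zt,yaw,up=.08,back=.08):
    goto(x,y,zt+up,yaw); arm.move_linear([x,y,zt+.012],.12); arm.move_linear([x,y,zt],.03)
    o=arm.get_obs(); fingers.gripper_open(); arm.move_linear([x,y,zt+back],.15)
    print("place F",o["force"],o["ee_pos"],"t",arm.get_obs()["time"])
E
python3 - <<'E'
from h import *
pick(.4523,.1775,.156,.374,30)
place(.4642,.3568,.0935,1.3234-np.pi/2)
arm.movep([.462,.18,.36],best_q(.462,.18,.36,.374))
im,c=look("wrist"); cv2.imwrite("pics/w1.png",im[...,::-1])
D=nets.silhouettes("ledge","wrist")
for d in D[:2]:
    v,u=np.nonzero(d["region"]); print(u.min(),u.max(),v.min(),v.max(),d["p"])
print("ledge",fit(LEDGE,[(D[0]["region"],c)],[.471,.183],0,(.374,)), "t",arm.get_obs()["time"])
D=dets("tin","wrist",im,c,.03); print([(d[1],d[2]) for d in D])
m=min(D,key=lambda d:np.linalg.norm(d[1]-[.464,.357])); print("tin",fit(TIN,[(m[0],c)],m[1],.006,(0,)))
E
```

```text
pick w 0.6234617621827003 0.6234961960986057 f 31.904611587524414 [-0.7634  0.8083 -1.1992] t 5.95
place F [ 0.488  -0.0228 -1.4535] [0.4641 0.3568 0.0933] t 9.1583Traceback (most recent call last):
  File "<stdin>", line 9, in <module>
IndexError: list index out of range
```

View pics/w1.png

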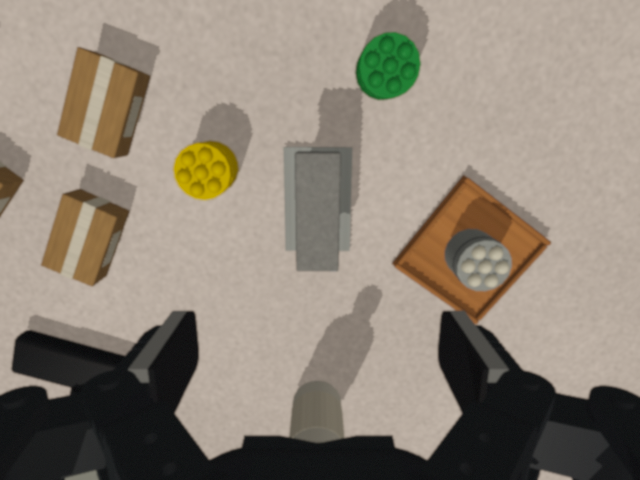

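The tin stands upright in the tray at (484,265). The bare ledge board spans about (295..341, 151..270), so I'll segment it by colour.

```bash
python3 - <<'E'
from h import *
im,c=look("wrist")
f=cv2.medianBlur(im,5); m=np.zeros((482,642),np.uint8)
cv2.floodFill(f,m,(318,230),0,(10,)*3,(10,)*3,4|cv2.FLOODFILL_FIXED_RANGE|cv2.FLOODFILL_MASK_ONLY|(1<<8))
m=m[1:-1,1:-1]; v,u=np.nonzero(m); print(u.min(),u.max(),v.min(),v.max(),m.sum())
B=[box(.11,.04,.069,.07)]
print("board",fit(B,[(m,c)],[.471,.183],0,(.374,)))
r=cv2.minAreaRect(np.c_[u,v].astype(np.float32)); P=np.array([unproj(p,.07,c) for p in cv2.boxPoints(r)]); print(P,P.mean(0),np.linalg.norm(np.diff(P,axis=0),axis=1))
D=dets("tin","wrist",im,c,.03)
d=min(D,key=lambda d:np.linalg.norm(d[1]-[.464,.357])); print("tin",fit(TIN,[(d[0],c)],d[1],.006,(0,)))
d=nets.silhouettes("tray","wrist")
if d: print("tray",fit(TRAY,[(d[0]["region"]|D[[x is d for x in D].index(True)][0] if False else d[0]["region"],c)],[.464,.357],0,(1.32,)))
print(arm.get_obs()["time"])
E
```

```text
294 353 144 270 5315
board (array([0.4715, 0.1829, 0.3864]), np.float64(0.9008557619828848))
[[0.5283 0.1829]
 [0.4211 0.1425]
 [0.4026 0.1893]
 [0.5081 0.234 ]] [0.465  0.1872] [0.1145 0.0503 0.1145]
tin (array([0.4637, 0.3556, 0.2715]), np.float64(0.9605245343597083))
tray (array([0.464 , 0.3565, 1.3321]), np.float64(0.7074060327122461))
10.4167
```

```bash
cat >> h.py <<'E'
LX,LY,LYAW=.471,.183,.374
def find_carton(x,y,yaw,z=0,h=.32):
    goto(x,y,z+h,yaw)
    im,c=look("wrist"); D=[d for d in dets("carton1","wrist",im,c,z+.016,.2) if d[2][0]-d[2][2]>25 and d[2][0]-d[2][1]<48]
    D=[d for d in D if np.linalg.norm(d[1]-[x,y])<.09]
    if not D: cv2.imwrite("pics/miss.png",im[...,::-1]); print("MISS"); return None
    d=min(D,key=lambda d:np.linalg.norm(d[1]-[x,y]))
    p,s=fit(CARTON,[(d[0],c)],d[1],z,yaw+np.array([0,.3,-.3,1.57])); print("carton",p,round(s,3),d[2]); return p,s
def stack(i,x,y,yaw):
    r=find_carton(x,y,yaw)
    if r is None or r[1]<.9: raise SystemExit("bad fit")
    p=r[0]; zt=.07+.032*i+.079+.001
    pick(p[0],p[1],.079,p[2],30,up=max(.1,zt+.06-.079)); w=arm.get_obs()["grip_width"]
    if not .5<w<.8: raise SystemExit("grip %f"%w)
    place(LX,LY,zt,LYAW,up=.06,back=.08)
    print("stacked",find_carton(LX,LY,LYAW,.07+.032*i,.25),"t",arm.get_obs()["time"])
E
python3 - <<'E'
from h import *
im,c=look("wrist"); g=cv2.cvtColor(cv2.GaussianBlur(im,(3,3),0),cv2.COLOR_RGB2GRAY).astype(float)
co=[unproj(q,.07,c) for q in((295,151),(340,152),(296,270.5),(339.5,270))]
print("board by eye",np.mean(co,0),np.array(co))
pl=proj(box(.11,.04,.07,.07)[::2]@R.from_euler("z",.374).as_matrix().T+[.471,.183,0],c);print(pl)
for v in(195,215,235,255):
    gx=np.diff(g[v]); print(v,[(u,int(gx[u])) for u in list(range(288,302))+list(range(332,346)) if abs(gx[u])>6])
for u in(303,310,325,332): 
    gy=np.diff(g[:,u]); print(u,[(v,int(gy[v])) for v in list(range(143,158))+list(range(262,278)) if abs(gy[v])>6])
for n in("scene","side"):
    i,k=look(n); print("mug",[(unproj(x["point"],0,k),x["p"]) for x in nets.tip_of("mug",n)[:1]])
E
```

```text
board by eye [0.4707 0.1833] [[0.4269 0.1451]
 [0.4135 0.1813]
 [0.5289 0.1846]
 [0.5135 0.2222]]
[[294.0061 150.8925]
 [340.6427 151.0097]
 [295.6979 271.0057]
 [338.495  271.1206]]
195 [(294, -10), (295, -7), (338, -7)]
215 [(294, -10), (295, -8), (339, 8), (340, 9)]
235 [(294, -9), (295, -8), (339, 10), (340, 7)]
255 [(294, -14), (295, -18), (296, -15), (337, 12), (338, 21), (339, 15)]
303 [(149, -13), (150, -18), (151, -7), (153, 10), (269, 13), (270, 17), (271, 12)]
310 [(143, -8), (149, -13), (150, -17), (152, 7), (153, 10), (269, 11), (270, 17), (271, 14), (272, 7)]
325 [(145, -9), (146, -9), (149, -7), (152, 11), (153, 11), (269, 14), (270, 16), (271, 13)]
332 [(145, -8), (146, -9), (152, 11), (153, 11), (269, 13), (270, 18), (271, 14), (272, 7)]
mug [(array([ 0.5933, -0.0427]), 0.75)]
mug [(array([ 0.295 , -0.2311]), 0.66)]
```

```bash
python3 - <<'E'
from h import *
stack(0,.4574,-.0403,-.03)
E
```

```text
carton [ 0.4574 -0.041  -0.018 ] 0.97 [137. 104.  62.]
pick w 0.6460770865890031 0.6476170195649044 f 32.03599512577057 [-0.6019 -0.1354 -1.7861] t 18.225
place F [ 0.4698 -0.5749 -0.9256] [0.471  0.1829 0.1499] t 23.0083
carton [0.4725 0.1829 0.3632] 0.977 [145. 111.  67.]
stacked (array([0.4725, 0.1829, 0.3632]), np.float64(0.9774607858468694)) t 25.7167
```

```bash
python3 - <<'E'
from h import *
stack(1,.5942,-.0293,-.10)
stack(2,.5937,-.148,2.7935-np.pi)
E
```

```text
carton [ 0.5945 -0.029  -0.0661] 0.979 [135. 103.  61.]
pick w 0.6476031280038205 0.6480572760937366 f 32.83315122127533 [ 0.0907  0.1709 -0.4657] t 33.3917
place F [ 0.0257 -0.4122 -0.8749] [0.471 0.183 0.182] t 36.55
carton [0.4711 0.1823 0.3716] 0.977 [145. 111.  67.]
stacked (array([0.4711, 0.1823, 0.3716]), np.float64(0.9772963510038842)) t 37.1
carton [ 0.5939 -0.1497 -0.335 ] 0.979 [142. 108.  65.]
pick w 0.6471640474559169 0.6478449270862813 f 33.31237971782684 [ 0.0836  0.3362 -1.5654] t 42.1167
place F [-0.11    0.2729 -1.2558] [0.4709 0.183  0.2139] t 45.6417
carton [0.4704 0.1818 0.3734] 0.977 [145. 111.  67.]
stacked (array([0.4704, 0.1818, 0.3734]), np.float64(0.9772671668569565)) t 46.1917
```

```bash
python3 - <<'E'
from h import *
stack(3,.6049,-.3272,-.349)
stack(4,.4633,-.3302,-.278)
im,c=look("scene"); cv2.imwrite("pics/s2.png",im[...,::-1])
E
```

```text
carton [ 0.6146 -0.3531 -0.3265] 0.978 [134. 102.  60.]
pick w 0.652391053614482 0.6494133627119134 f 33.45363914966583 [ 0.6834  0.5192 -2.1871] t 52.475
place F [-0.1037  0.2033 -1.2951] [0.4709 0.183  0.2459] t 56.825
carton [0.4723 0.1825 0.3815] 0.968 [145. 111.  67.]
stacked (array([0.4723, 0.1825, 0.3815]), np.float64(0.9676089234710302)) t 57.375
carton [ 0.4636 -0.3317 -0.2671] 0.976 [137. 104.  62.]
pick w 0.6475929922174848 0.6466370592608487 f 32.832815051078796 [ 0.1028  0.4894 -1.8611] t 64.0833
place F [-0.009  -0.0643 -0.3309] [0.471 0.183 0.278] t 68.4667
carton [0.4727 0.1828 0.3784] 0.978 [145. 111.  67.]
stacked (array([0.4727, 0.1828, 0.3784]), np.float64(0.9779426371563812)) t 69.0167
```

View pics/s2.png

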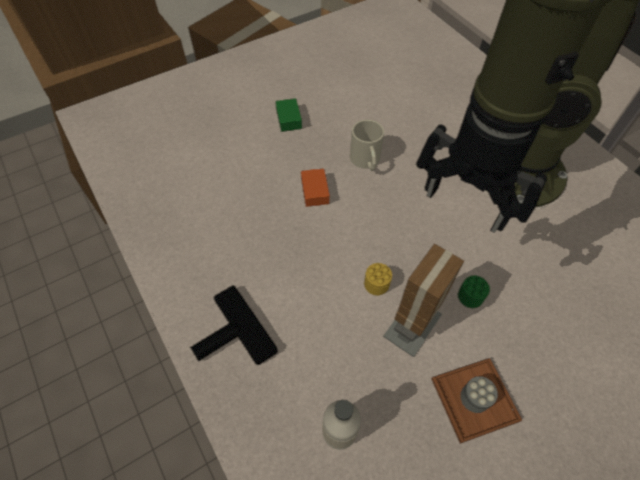

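All five cartons are in the column at (430,290), no others are left lying about, and the tin is in the tray. Next I'll move the tin back.

```bash
python3 - <<'E'
from h import *
goto(.464,.356,.40,-.247)
im,c=look("wrist"); D=[d for d in dets("tin","wrist",im,c,.03) if np.linalg.norm(d[1]-[.464,.357])<.04]
p,s=fit(TIN,[(D[0][0],c)],D[0][1],.006,(0,)); print("tin",p,s)
x,y=p[:2]
arm.move_linear([x,y,.18],.2); arm.move_linear([x,y,.093],.1); fingers.close(30); arm.move_linear([x,y,.40],.2)
print(arm.get_obs()["grip_width"])
place(.4715,.1828,.318,LYAW,up=.08,back=.1)
im,c=look("wrist"); cv2.imwrite("pics/w9.png",im[...,::-1])
D=dets("tin","wrist",im,c,.255)
if D: d=min(D,key=lambda d:np.linalg.norm(d[1]-[.471,.183])); print(d[2],fit(TIN,[(d[0],c)],d[1],.23,(0,)))
goto(.4,-.05,.42,0)
im,c=look("side"); cv2.imwrite("pics/side9.png",cv2.resize(im[100:300,130:400],None,fx=2.9,fy=2.9)[...,::-1])
print(arm.get_obs()["time"])
E
```

```text
tin [0.4633 0.3558 0.1889] 0.9370911733828636
0.6216277186827699
place F [ 0.1836  0.5466 -1.5934] [0.4714 0.1828 0.3179] t 78.125
[142. 141. 131.] (array([0.471 , 0.1817, 0.225 ]), np.float64(0.9638786971171845))
80.725
```

View pics/side9.png

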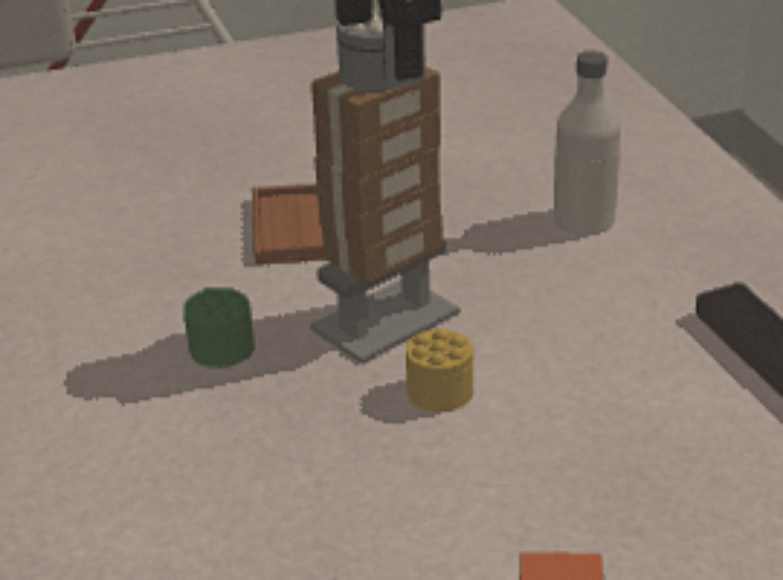

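The square column of five cartons stands on the ledge. The tin is upright and centred on top, and the gripper (in front of it in this view) is clear. I'm handing in.

```bash
python3 -c "
from plant import arm
print(arm.job_done())"
```

```text
the job is handed in; nothing more can be done
None
```

The job is handed in at about 81 s of robot time: all five cartons present are in one column on the middle of the ledge, with the tin upright on top within about 2 mm of centre, and the bottle, nozzle, mug and look-alikes were not touched.

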